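# Move a basket of rinsed heatsinks to the dryer hook and start the dryer

### The arm

A 6-joint arm with a two-finger parallel gripper is mounted at the origin on the work surface. World frame = base frame: x ahead of the robot, y to its left, z up, the work surface at z = 0. Lengths are in m, angles in rad, forces in N, time in s.
With the tool pointing down it reaches from about 0.35 to 0.8 m from the base axis. Payload 7.3 kg.
Tool frame: the origin (TCP) lies on the centre line of the jaws, within the pads' length; the fingertips stand 19 mm ahead of it and the grasp point (between the pads) is the TCP; z points along the fingers, x is the direction in which the jaws open and shut, and the axes are right-handed (so a half turn about z gives the same grasp; the last joint's range is limited). The gripper opens to 85 mm and grips with 20 to 120 N. Pads are 22 mm wide; open, the fingers measure 114 mm over their backs; the gripper's body (76 mm by 85 mm) begins 54 mm behind the grasp point. The pads swing forward as they close: fully open they stand 13 mm farther back than shut.
Start: joints at [-1.369, 0.342, 1.524, -0, 1.275, -0.146], TCP at [0.179, -0.494, 0.25] pointing down, gripper open.
Joint ranges: [-2.53, 2.53], [-0.77, 2.02], [0.04, 2.7], [-1, 4.14], [0.28, 2.66], [-3.11, 3.11]. Speed limits (rad/s): [2.57, 2.57, 3.14, 3.14, 3.14, 3.14].

### API

Orientations are given as a unit quaternion [x, y, z, w].
In Python, from workcell import ctrl, optics, models gives the robot as it stands.
- The arm moves only by the shell command python3 -m jog 'ROWS' [OPENING] [FORCE]. ROWS is JSON, a list of rows, each a list of 2 entries, a list of its own where there are three numbers: the shift along the tool's x, y, z in cm, then the turn, a rotation vector about the tool's x, y, z in rad. A call has 1 to 20 rows; each row is the pose to reach, as a shift and turn from the pose commanded when the call began, along the tool's axes at that moment; what a row does not reach only later rows make up. A row lasts 1/12 s, in which the tool goes at most 41.7 mm and 7.16 degrees, less where a joint would pass 70% of its speed; a pose out of reach is approached as far as the arm can. A call with a gripper value outside its range is refused whole. OPENING is the opening, from -1 (shut) to 1 (fully open), so that 0 is half open, set as the call begins (- or left out, the last holds). The fingers move at their own pace and stop on an object; FORCE is the grip in N (left out, the last holds). Time passes only in rows, so rows that repeat a pose let the fingers close. It gives the time, the measured TCP pose, the force and the opening at its end, in the units of the state.
- ctrl.sense(): the state, without advancing time (a new reading comes with each control period).
- optics.read_camera(name): name is "scene" or "top" or "wrist"; returns the picture (384x512x3 uint8, red, green, blue); there is no depth.
- optics.camera_model(name): a dict with "vfov" (degrees; the focal length in pixels is half the picture's height over the tangent of half this angle, whatever the lens; pixels are square), "cx", "cy" (the principal point, pixels), "xyz" and "rotation" of the camera in the world; the wrist camera has in their place "mount" (4x4, takes a point from camera to tool coordinates, whose origin is the TCP and whose axes are the tool frame's). Camera axes: x right, y up, looking along -z (the intrinsics and any distortion apply to the point x, -y, -z); pixel columns grow to the right and rows downward; lengths in m; the calibration is good to about 2 mm. A picture is of the moment at which its call begins: read the wrist's pose just before it. camera_model takes no time and is no camera call.
- ctrl.finish_job(): hands the job in, once; it reports no verdict.
Trained networks look in the newest picture that a camera, given by its name, has taken for a name from the list of things; names that differ only in an ending like _2 or _b are one class to them, and where a whole thing is asked for, a point or a joint stands for the part that bears it (a point fixed in the world has none). Each returns a list of dicts, best first, with "conf" (0 to 1); they miss things now and then, are a little off and sometimes report something else, mostly with a low value. They report only what shows in the picture. A call takes as long as a camera call. They do not tell look-alikes from the thing itself.
- models.search_frame(camera, target): "xy" ([column, row] in pixels, amid what is visible of it).
- models.outline_of(camera, target): "pixels" (384x512 bool, what is visible of it) and "xy" ([column, row] in pixels, amid what is visible of it).
The state is a dict: "t": time; "joints": joint angles; "joint_vel": joint speeds; "effort": joint torques, N m; "position": TCP position; "ee_rot": TCP orientation; "ft_force": force on the tool from outside, world axes, zero at the start; "moment": the same for the moment, N m; "grip_width": finger opening in m.
Only numpy, scipy, OpenCV 4.12 (cv2) and the standard library are available. Lean on these libraries where they do the work, as an engineer would, in place of code of your own. Each camera call takes 0.05 s, during which the arm holds its last target.

### The job

Lift the steel basket of heatsinks off the hook over the open drip tray and, keeping it level and without setting it down anywhere, hang it gently on the same kind of hook over the dryer (the box with a round grille on top) and let go. Only then press the spring treadle on the bench fully down to its stop with the gripper, hold it down for about a second to start the dryer, and let it come back up. Keep both heatsinks in the basket and leave the bottle, the solder reel and the circuit board where they are.

Things in the scene. Friction and masses are not known exactly. Their poses are not given: they have to be found in the camera images.
- basket: Slotted steel basket 80 x 110 x 50 mm (x, y, z), 0.2 to 0.45 kg, two heatsinks inside. Origin: centre of underside; z up. Fixed hanger: two 8 mm uprights at y = +-53 mm rise from the short sides to a level 8 mm round bar along y, its centre 125 mm above the underside. Between rim and bar is a window 70 mm high for the hook's prongs. A stem on the bar's middle carries a grip block.
- basket_grip (a point): Centre of the basket's black grip block, where it is to be held from above: block 24 mm along x, 30 mm along y, 36 mm high, flat sides; 50 mm straight above the bar's centre. Below the block is a 12 mm square stem. Axes as the basket's.
- basket_bar (a point): Middle of the basket's 8 mm hanger bar (on the bar's axis), 50 mm straight below the centre of the grip block. Axes as the basket's; y runs along the bar.
- rinse_hook (a point): Where the bar's middle rests in the rinse stand's hook (basket's start), 195 mm up. Axes: z up, y along the bar, x towards the 14 mm post (axis at x = 68 mm, top 17 mm above this point). Hook: two parallel 6 mm prongs at y = +-30 mm, from a cross-bar on the post towards -x, dipping into a trough and turned up to tips at x = -16 mm, tops 20 mm above this point. Trough mouth 26 mm wide, funnelled.
- rinse_stand: Fixed open white drip tray 170 x 160 x 30 mm with post and hook. Origin on the bench under rinse_hook, same axes. To take the basket off a hook: raise it 25 to 55 mm, then draw it back towards the hook's -x by 45 mm or more before moving sideways, so that its uprights clear the prongs. Hang it by the same way backwards.
- dryer_hook (a point): Where the bar's middle is to rest in the dryer's hook, 205 mm above the bench. Hook, post and axes have the same shape, sizes and meaning as at rinse_hook.
- dryer: Fixed dryer: closed grey box 170 x 170 x 45 mm with a round black grille on top and a steel post with a hook. Origin on the bench under dryer_hook, same axes. Rinse stand and dryer may stand either way round, left or right, each turned up to 0.3 rad.
- heatsink_a_mid (a point): Centre of a finned aluminium heatsink, 32 x 28 x 18 mm, 40 g, lying loose in the basket.
- heatsink_b_mid (a point): Centre of a second heatsink like the first, lying loose in the basket.
- treadle (a joint): Angle of the dryer's start treadle: 0 = up (at rest), grows as it is pressed, 0.28 rad = fully down at its stop. A spring brings it back up. Pressed at treadle_pad it takes about 3 N to start and 8 N at the stop.
- treadle_pad (a point): Point to press on the treadle, an aluminium plate 95 x 68 x 6 mm with black ribs on a dark base 130 x 80 mm. On the middle of its width, 75 mm from the hinge, 20 mm from the free end, which looks to the robot's side. At rest the plate rises 0.28 rad towards -x and this point is 50 mm above the bench; fully down the plate is level and the point is 29 mm above it. Axes: y along the hinge, z up.
- solvent_bottle: Bystander: white bottle 56 mm across, 130 mm high. Origin: centre of its underside.
- solder_reel: Bystander: grey reel 60 mm across, 40 mm high. Origin: centre of its underside.
- board_jig: Bystander: green circuit board on a dark plate 90 x 120 mm, up to 35 mm high. Origin: centre of its underside.
There are look-alikes about, which are no part of the job. Leave any blue look-alike of the dryer alone. Leave any turquoise or yellow look-alike of the part that bears treadle alone.

How it is judged:
On the way, in this order (a step that is already met when the one before it is completed fails the run):
1. the basket is lifted off the rinse stand's hook in the gripper (z of basket_bar in the frame of rinse_hook above 0.02 m and contact force between the fingers and basket above 1 N), for 0.2 s.
2. the basket hangs in the dryer's hook and is let go (x of basket_bar in the frame of dryer_hook between -0.006 and 0.006 m and z of basket_bar in the frame of dryer_hook between -0.006 and 0.006 m and y of basket_bar in the frame of dryer_hook between -0.025 and 0.025 m and contact force between the fingers and basket below 0.1 N), for 0.2 s.
3. the treadle is held down at its stop by the gripper for half a second (value of joint treadle above 0.26 rad and contact force between the fingers and anything else above 0.5 N), for 0.5 s.
At the end, for the whole second after the job is handed in: The basket hangs at rest in the dryer's hook: bar within 6 mm of its resting place across and in height and within 25 mm along the bar, tilted under 0.12 rad, slower than 0.05 m/s; both heatsinks lie in it; the treadle is up again (under 0.04 rad) (x of basket_bar in the frame of dryer_hook between -0.006 and 0.006 m and z of basket_bar in the frame of dryer_hook between -0.006 and 0.006 m and y of basket_bar in the frame of dryer_hook between -0.025 and 0.025 m and z of heatsink_a_mid in the frame of basket between 0 and 0.04 m and x of heatsink_a_mid in the frame of basket between -0.04 and 0.04 m and y of heatsink_a_mid in the frame of basket between -0.055 and 0.055 m and z of heatsink_b_mid in the frame of basket between 0 and 0.04 m and x of heatsink_b_mid in the frame of basket between -0.04 and 0.04 m and y of heatsink_b_mid in the frame of basket between -0.055 and 0.055 m and angle between basket's own z axis and vertical below 0.12 rad and linear speed of basket below 0.05 m/s and value of joint treadle below 0.04 rad); the robot touches nothing.
It fails at once if the basket tips more than 0.3 rad (angle between basket's own z axis and vertical above 0.3 rad).
It fails at once if the basket is set down on the bench, tray or dryer (its underside below 55 mm) (height (world z) of basket below 0.055 m).
It fails at once if the basket is dropped on to the dryer's hook (over 0.5 m/s when let go near it) (linear speed of basket above 0.5 m/s and distance between basket_bar and dryer_hook below 0.06 m and contact force between the fingers and basket below 0.1 N).
It fails at once if the treadle is pressed before the basket hangs in the dryer's hook (value of joint treadle above 0.12 rad and distance between basket_bar and dryer_hook above 0.03 m).
It fails at once if the bottle, the solder reel or the circuit board is moved more than 30 mm (distance of any of solvent_bottle, solder_reel, board_jig from where it was at the start of the episode above 0.03 m).
It also fails if it takes over 59 s, if anything falls off the work surface, if the arm or the gripper's body presses on something with over 40 N, if the wrist force passes 120 N, or if a joint passes its speed limit or range.

## Working session

There is one attempt and no reset: what is moved stays moved. The work goes in short steps, Python scripts to look and compute and a shell command to move; the robot and the scene stay as the last step left them, time stands still between calls to the robot, and variables do not carry over. Pictures are saved under pics/ and viewed, and the job is handed in when it is done.

```bash
ls; mkdir -p pics; python3 - <<'E'
from workcell import ctrl, optics, models
import cv2, json
print(ctrl.sense())
for n in ["scene","top","wrist"]:
    im=optics.read_camera(n); cv2.imwrite(f"pics/{n}0.png",im[:,:,::-1])
    print(n,optics.camera_model(n))
E
```

```text
pics
{'t': 0.0, 'joints': array([-1.36899362e+00,  3.42743873e-01,  1.52501630e+00, -1.91258163e-05,
        1.27539731e+00, -1.45986202e-01]), 'joint_vel': array([ 0.00131831, -0.00161253,  0.00211471, -0.00028475,  0.00045518,
       -0.00208026]), 'effort': array([ 1.39091757e-03, -4.33671856e+01, -2.46006346e+01,  4.37559424e-05,
        7.96466338e-03, -5.81053754e-06]), 'position': array([ 0.17887791, -0.49319191,  0.24961521]), 'ee_rot': array([ 8.18787017e-01, -5.74096864e-01, -5.74759610e-04, -5.30952921e-04]), 'ft_force': array([ 0.2253157 ,  0.03604325, -0.67346505]), 'moment': array([-0.02079009,  0.03589191, -0.03139926]), 'grip_width': 0.08556054449017585}
scene {'vfov': 42.86097551532097, 'cx': 255.36859068058533, 'cy': 188.50368550166218, 'xyz': array([1.11561105, 0.40430587, 1.27837581]), 'rotation': array([0.12263916, 0.26237679, 0.85975236, 0.42064705])}
top {'vfov': 55.71240778740296, 'cx': 256.77939339092785, 'cy': 190.3959133700635, 'xyz': array([ 0.38149584, -0.07451383,  1.12988449]), 'rotation': array([ 0.06279191, -0.0658328 , -0.70167916,  0.70666086])}
wrist {'vfov': 58.03287006836943, 'cx': 251.23966993957322, 'cy': 188.51553077179037, 'mount': array([[ 9.99999771e-01,  6.58170074e-04, -1.57673959e-04,
        -9.43002181e-04],
       [ 5.82799984e-04, -9.55868086e-01, -2.93795614e-01,
        -7.57137429e-02],
       [-3.44082987e-04,  2.93795455e-01, -9.55868250e-01,
        -1.23732705e-01],
       [ 0.00000000e+00,  0.00000000e+00,  0.00000000e+00,
         1.00000000e+00]])}
```

View pics/scene0.png

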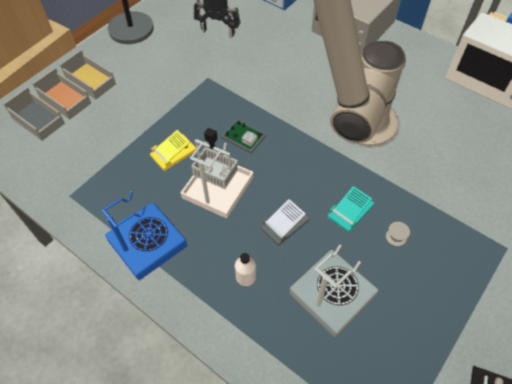

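View pics/top0.png

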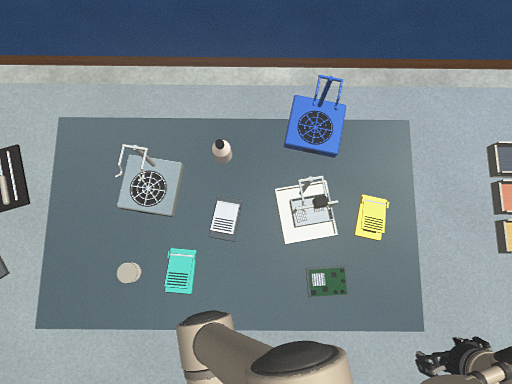

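View pics/wrist0.png

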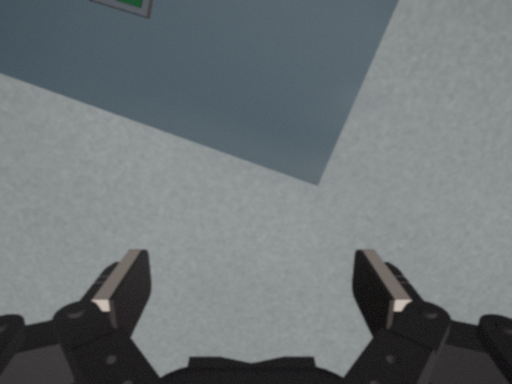

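```bash
python3 - <<'E'
import cv2
t=cv2.imread('pics/top0.png'); s=cv2.imread('pics/scene0.png')
def crop(im,x0,y0,w,h,k): return cv2.resize(im[y0:y0+h,x0:x0+w],None,fx=k,fy=k,interpolation=cv2.INTER_CUBIC)
cv2.imwrite('pics/c1.png',crop(t,255,150,150,110,5))
cv2.imwrite('pics/c2.png',crop(t,95,130,150,110,5))
cv2.imwrite('pics/c3.png',crop(s,140,120,150,110,5))
cv2.imwrite('pics/c4.png',crop(s,255,180,150,150,4))
E
```

```text
(no output)
```

View pics/c1.png

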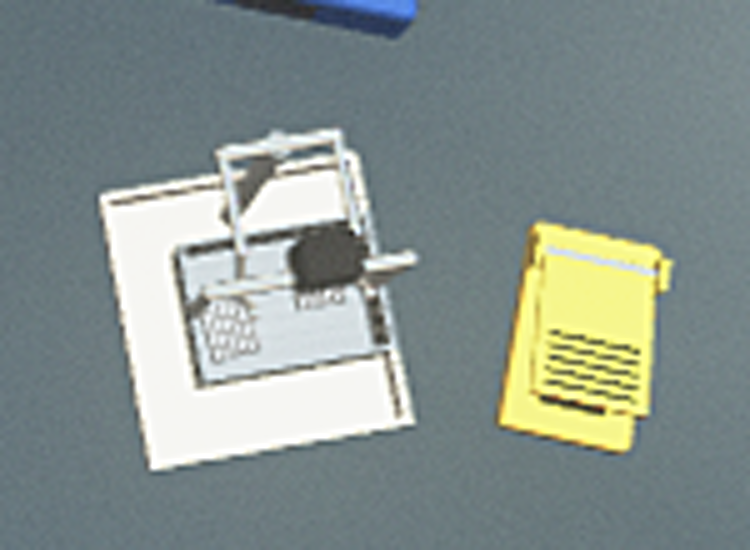

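View pics/c2.png

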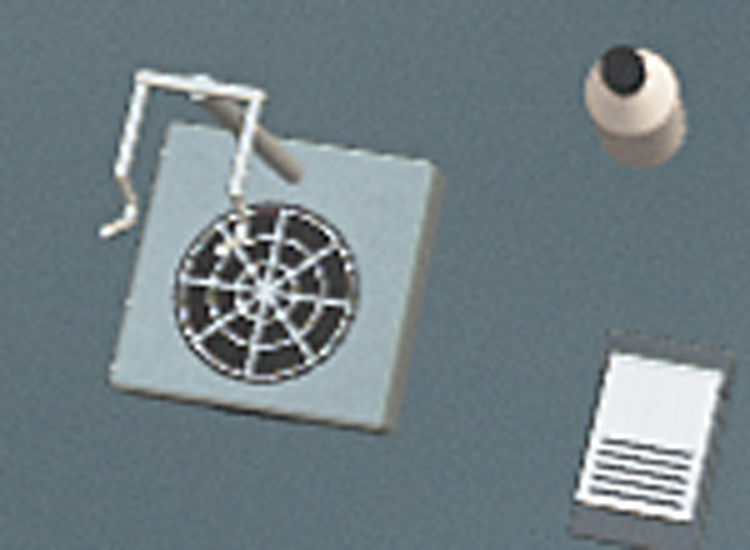

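View pics/c3.png

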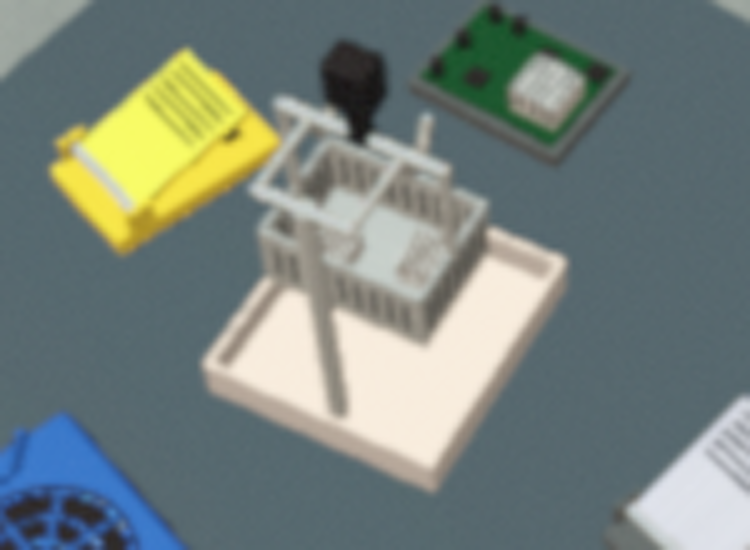

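View pics/c4.png

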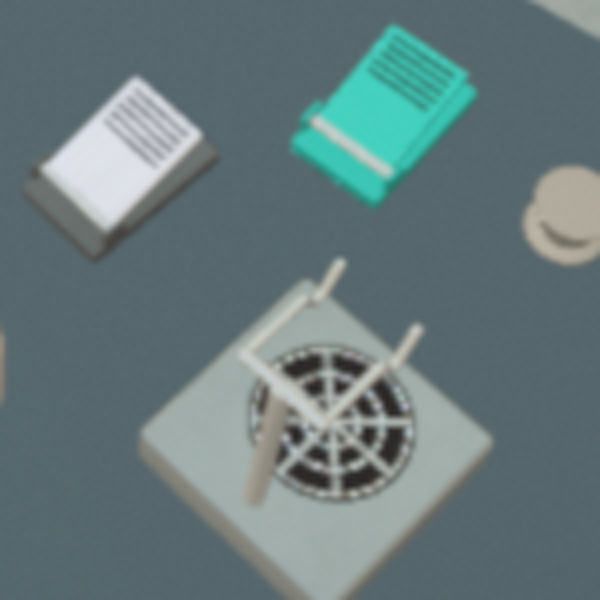

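```bash
cat > lib.py <<'E'
import numpy as np
from scipy.spatial.transform import Rotation as R
from scipy.optimize import least_squares
from workcell import ctrl, optics, models
import cv2
def cam(n,st=None):
    m=optics.camera_model(n); f=192/np.tan(np.radians(m['vfov']/2))
    if 'mount' in m:
        T=np.eye(4);T[:3,:3]=R.from_quat(st['ee_rot']).as_matrix();T[:3,3]=st['position']
        T=T@m['mount'];return f,m['cx'],m['cy'],T[:3,:3],T[:3,3]
    return f,m['cx'],m['cy'],R.from_quat(m['rotation']).as_matrix(),np.array(m['xyz'])
def proj(c,P):
    f,cx,cy,Rm,t=c; q=(np.atleast_2d(P)-t)@Rm
    return np.c_[cx+f*q[:,0]/-q[:,2], cy-f*q[:,1]/-q[:,2]]
def ray_z(c,uv,z):
    f,cx,cy,Rm,t=c; d=Rm@np.array([(uv[0]-cx)/f,-(uv[1]-cy)/f,-1]); return t+d*(z-t[2])/d[2]
def tf(p,P):
    P=np.array(P,float);c,s=np.cos(p[2]),np.sin(p[2])
    return np.c_[p[0]+c*P[:,0]-s*P[:,1],p[1]+s*P[:,0]+c*P[:,1],P[:,2]]
E
cat > fit0.py <<'E'
from lib import *
T=cam('top');S=cam('scene')
k=lambda x0,y0,s:(lambda L:np.array([(x0+a/s,y0+b/s) for a,b in L]))
c1=k(255,150,5);c2=k(95,130,5);c3=k(140,120,5);c4=k(255,180,4)
def run(name,model,top,scn,x0,extra=0):
    # model: f(e)->dict name->pt
    def res(v):
        m=model(v[3:]);r=[]
        for C,D in((T,top),(S,scn)):
            r.append((proj(C,tf(v,[m[n] for n in D]))-np.array(list(D.values()))).ravel())
        return np.concatenate(r)
    s=least_squares(res,x0,loss='soft_l1');r=res(s.x).reshape(-1,2)
    print(name,s.x.round(4));
    for n,q in zip(list(top)+list(scn),r):print('  ',n,q.round(1))
    return s.x
def z(names,pts):return dict(zip(names.split(),pts))
h=.195
def bas(e):
    d={'b+':(0,.053,h),'b-':(0,-.053,h),'blk':(0,0,h+.05),'pc':(e[0],0,h+e[1])}
    for a,i in(('f',1),('n',-1)):
        for b,j in(('l',1),('r',-1)):d[a+b]=(i*.04,j*.055,h-.075)
    d['c+']=(e[0],.03,h+e[1]);d['c-']=(e[0],-.03,h+e[1]);return d
run('rinse',bas,z('fl nr nl b+ b- blk c+ c-',c1([(178,248),(395,352),(200,383),(195,303),(412,260),(325,257),(222,152),(342,133)])),
 z('nr nl fl fr blk c+ c-',c3([(325,143),(487,205),(425,300),(262,225),(355,78),(350,222),(258,192)])) if 0 else
 z('nr nl fl fr blk c+ c-',c3([(325,143),(487,205),(425,300),(262,225),(355,78),(350,222),(258,192)])),[.45,-.2,0,.068,.01])
H=.205
def dry(e):
    d={'t+':(-.016,.03,H+.018),'t-':(-.016,-.03,H+.018),'c+':(e[0],.03,H+e[1]),'c-':(e[0],-.03,H+e[1]),'g':(e[4],0,.045)}
    for a,i in(('f',1),('n',-1)):
        for b,j in(('l',1),('r',-1)):d[a+b]=(e[2]+i*.085,j*.085+e[3],.045)
    return d
run('dryer',dry,z('fl fr nr nl g c+ c- t+ t-',c2([(172,122),(437,163),(388,430),(112,382),(267,293),(140,77),(263,95),(105,232),(220,247)])),
 z('nr nl fr g c+ c- t+ t-',c4([(308,283),(490,440),(142,440),(333,422),(325,423),(243,355),(415,328),(340,262)])),[.45,.2,0,.068,.01,0,0,0])
def tr(e):
    c,s=np.cos(.28),np.sin(.28);d={}
    for a,i in(('f',.075),('n',-.02)):
        for b,j in(('l',1),('r',-1)):d[a+b]=(i*c,j*.034,.05-i*s)
    return d
run('tread',tr,z('fl fr nr nl',c2([(612,352),(727,373),(692,522),(575,500)])),z('nr nl fl fr',c4([(137,77),(203,133),(108,232),(43,175)])),[.3,.0,0])
E
python3 fit0.py
```

```text
rinse [ 0.5152 -0.2318  0.1946  0.0689  0.0136]
   fl [-1.3 -0.7]
   nr [-0.2 -0.9]
   nl [0.2 0.3]
   b+ [ 1.9 -1.4]
   b- [-1.7 -0.3]
   blk [-0.8  1.2]
   c+ [0.3 0.6]
   c- [-1.1  0.2]
   nr [ 0.5 -2.2]
   nl [ 0.2 -1.6]
   fl [-0.4 -0.8]
   fr [-0.5  0.5]
   blk [ 0.2 -0.5]
   c+ [-0.6  0.7]
   c- [-1.1 -1.1]
dryer [ 0.5944  0.2514 -0.1515  0.0673  0.0126  0.0055 -0.0022 -0.0096]
   fl [-1.2 -1.6]
   fr [-0.1 -1.3]
   nr [-1.4 -0.4]
   nl [-1.7  0.3]
   g [-0.8 -0.2]
   c+ [0.3 0.3]
   c- [-1.7  0.2]
   t+ [-0.7 -0.4]
   t- [-0.7  0.3]
   nr [-1.4 -3.6]
   nl [ 1.  -1.2]
   fr [-2.5 -3.4]
   g [-0.7 -0.9]
   c+ [-1.4  0.1]
   c- [-0.1 -0.4]
   t+ [ 0.1 -0. ]
   t- [-0.5 -0.1]
tread [ 0.4745  0.0229 -0.1717]
   fl [-0.7  0.3]
   fr [-1.9 -0. ]
   nr [-1.1 -0.8]
   nl [-0.4 -0.6]
   nr [-0.8 -0.7]
   nl [-0.9 -0.1]
   fl [-0.2 -1.8]
   fr [ 0.  -2.7]
```

```bash
cat >> lib.py <<'E'
def plan(tgt,yaw,quat=None):
    """yaw: direction of tool x in world; tool z down"""
    st=ctrl.sense();R0=R.from_quat(st['ee_rot'])
    x=np.array([np.cos(yaw),np.sin(yaw),0]);z=np.array([0,0,-1.]);Rt=R.from_matrix(np.c_[x,np.cross(z,x),z])
    d=R0.inv().apply(np.array(tgt)-st['position'])*100
    print('t',st['t'],'shift cm',d.round(2),'rot',(R0.inv()*Rt).as_rotvec().round(3),'pos',st['position'].round(4),'yaw',np.arctan2(*R0.as_matrix()[1::-1,0]).round(3),'ft',st['ft_force'].round(1),'w',round(st['grip_width'],4))
E
python3 -c "
from lib import *
plan([.515,-.232,.38],-np.pi/2+.1946)
T=cam('top')
print(ray_z(T,(224,160),0.03))"
```

```text
t 0.15 shift cm [-13.12 -40.5  -13.  ] rot [-0.     0.001  0.153] pos [ 0.1789 -0.4933  0.2498] yaw -1.223 ft [ 0.5 -0.5  0. ] w 0.0859
[0.67992567 0.02449432 0.03      ]
```

```bash
python3 -m jog '[[[-0.4,-1.2,-0.8],[0,0,0.01]],[[-1.2,-3,-2.4],[0,0,0.02]],[[-2.2,-6,-4],[0,0,0.03]],[[-3.2,-9,-5.5],[0,0,0.05]],[[-4.2,-12,-7],[0,0,0.06]],[[-5.2,-15,-8.5],[0,0,0.07]],[[-6.2,-18,-10],[0,0,0.08]],[[-7.2,-21,-11],[0,0,0.09]],[[-8.2,-24,-12],[0,0,0.1]],[[-9,-27,-12.5],[0,0,0.11]],[[-10,-30,-13],[0,0,0.12]],[[-11,-33,-13],[0,0,0.13]],[[-12,-36,-13],[0,0,0.14]],[[-12.6,-38.5,-13],[0,0,0.15]],[[-13,-40,-13],[0,0,0.153]],[[-13.1,-40.5,-13],[0,0,0.153]],[[-13.1,-40.5,-13],[0,0,0.153]],[[-13.1,-40.5,-13],[0,0,0.153]]]' 1
python3 - <<'E'
from lib import *
plan([.515,-.232,.38],-np.pi/2+.1946)
import pickle
st=ctrl.sense();im=optics.read_camera('wrist');cv2.imwrite('pics/w1.png',im[:,:,::-1]);pickle.dump(st,open('w1.pkl','wb'))
C=cam('wrist',st)
print(proj(C,tf([.5152,-.2318,.1946],[(0,0,.263),(0,.053,.195),(0,-.053,.195),(.068,0,.212),(-.016,.03,.215),(-.016,-.03,.215)])).round(1))
E
```

```text
t: 1.65
position: [0.5146, -0.2327, 0.38]
ee_rot: [0.773, -0.635, -0.0, 0.0]
ft_force: [-0.5, -0.3, 0.4]
grip_width: 0.0857
t 1.65 shift cm [-0.06 -0.05 -0.  ] rot [0.001 0.    0.   ] pos [ 0.5146 -0.2327  0.38  ] yaw -1.376 ft [-0.5 -0.3  0.4] w 0.0857
[[251.6 189.4]
 [193.6 167.4]
 [309.4 167.4]
 [251.5  90.7]
 [217.2 190.6]
 [285.8 190.6]]
```

View pics/w1.png

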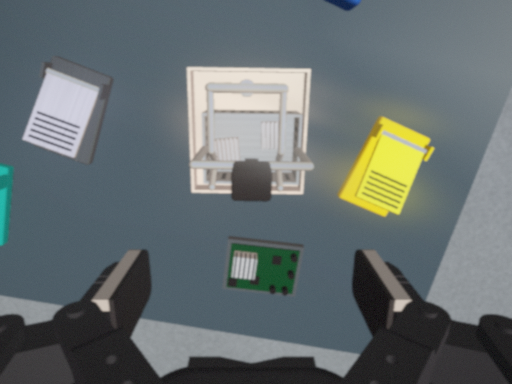

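```bash
python3 - <<'E'
import cv2
t=cv2.imread('pics/w1.png');cv2.imwrite('pics/w1c.png',cv2.resize(t[55:215,175:325],None,fx=4.5,fy=3.7 if 0 else 4.5,interpolation=cv2.INTER_CUBIC)[:600] if 0 else cv2.resize(t[65:205,175:325],None,fx=4,fy=4,interpolation=cv2.INTER_CUBIC))
E
```

```text
(no output)
```

View pics/w1c.png

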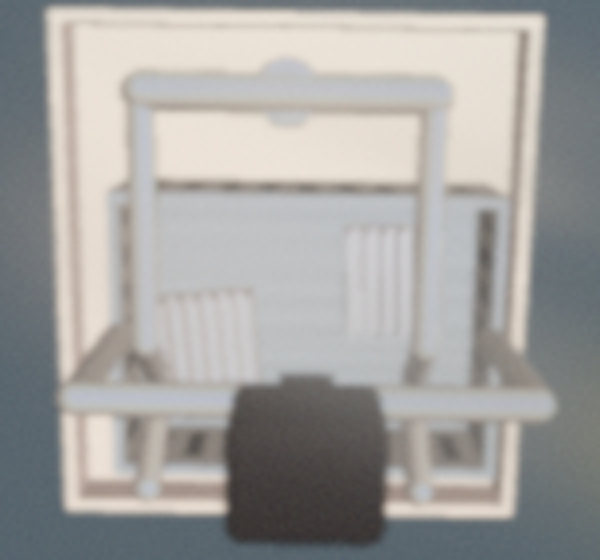

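```bash
python3 - <<'E'
from lib import *
import pickle
st=pickle.load(open('w1.pkl','rb'));C=cam('wrist',st)
p=[.5152,-.2318,.1946]
def loc(w):
    d=w[:2]-p[:2];c,s=np.cos(p[2]),np.sin(p[2]);return (np.array([c*d[0]+s*d[1],-s*d[0]+c*d[1]])*1000).round(1)
for n,uv,z in(('bar',(252.25,165.25),.197),('blk near edge(-12)',(251.5,200.5),.263),('tip+',(212,187.6),.213),('tip-',(280.75,187.6),.213),('post',(247.4,88.2),.212),('barL',(190.75,164.5),.195),('barR',(313.75,166),.195)):
    print(n,loc(ray_z(C,uv,z)))
print(tf(p,[(.002,0,.245)]))
E
```

```text
bar [ 2.5 -0.7]
blk near edge(-12) [-8.5  0. ]
tip+ [-13.9  34.7]
tip- [-13.9 -25.7]
post [69.9  3.3]
barL [ 2.7 55.5]
barR [  1.3 -57. ]
[[ 0.51716225 -0.23141325  0.245     ]]
```

```bash
python3 -c "
from lib import *
plan([.5176,-.2318,.244],-np.pi/2+.19)"
```

```text
t 1.7 shift cm [-0.06 -0.35 13.62] rot [ 0.001 -0.     0.004] pos [ 0.5143 -0.233   0.3802] yaw -1.377 ft [-0. -1. -0.] w 0.0857
```

```bash
python3 -m jog '[[[0,-0.1,0.6],[0,0,0]],[[0,-0.3,2],[0,0,0]],[[-0.1,-0.3,4],[0,0,0.003]],[[-0.1,-0.3,6],[0,0,0.003]],[[-0.1,-0.3,8],[0,0,0.003]],[[-0.1,-0.3,10],[0,0,0.003]],[[-0.1,-0.3,11.5],[0,0,0.003]],[[-0.1,-0.3,12.6],[0,0,0.003]],[[-0.1,-0.3,13.3],[0,0,0.003]],[[-0.1,-0.3,13.6],[0,0,0.003]],[[-0.1,-0.3,13.6],[0,0,0.003]]]' 1
python3 - <<'E'
from lib import *
plan([.5176,-.2318,.244],-np.pi/2+.19)
im=optics.read_camera('wrist');cv2.imwrite('pics/w2.png',im[:,:,::-1])
im=optics.read_camera('scene');cv2.imwrite('pics/s2.png',cv2.resize(im[60:260,100:400,::-1],None,fx=2.5,fy=2.5))
E
```

```text
t: 2.62
position: [0.5173, -0.2312, 0.2439]
ee_rot: [0.771, -0.636, -0.0, 0.0]
ft_force: [-0.1, -0.3, 0.1]
grip_width: 0.085
t 2.6167 shift cm [ 0.07 -0.01 -0.01] rot [0.001 0.    0.001] pos [ 0.5173 -0.2312  0.2439] yaw -1.38 ft [-0.1 -0.3  0.1] w 0.085
```

View pics/w2.png

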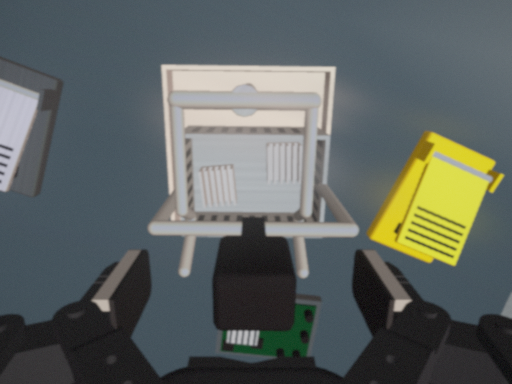

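View pics/s2.png

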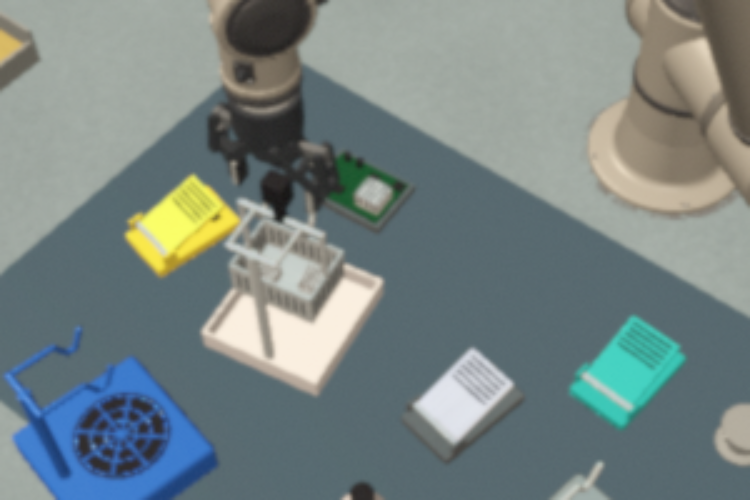

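```bash
python3 -m jog '[[[0,0,0],[0,0,0]],[[0,0,0],[0,0,0]],[[0,0,0],[0,0,0]],[[0,0,0],[0,0,0]],[[0,0,0],[0,0,0]],[[0,0,0],[0,0,0]],[[0,0,0],[0,0,0]],[[0,0,0],[0,0,0]],[[0,0,0],[0,0,0]],[[0,0,0],[0,0,0]]]' -1 60
python3 -m jog '[[[0,0,-0.2],[0,0,0]],[[0,0,-0.6],[0,0,0]],[[0,0,-1.2],[0,0,0]],[[0,0,-1.8],[0,0,0]],[[0,0,-2.4],[0,0,0]],[[0,0,-3],[0,0,0]],[[0,0,-3.5],[0,0,0]],[[0,0,-3.8],[0,0,0]],[[0,0,-4],[0,0,0]],[[0,0,-4],[0,0,0]],[[0,0,-4],[0,0,0]]]'
python3 - <<'E'
from lib import *
plan([.5176,-.2318,.244],-np.pi/2+.19)
im=optics.read_camera('wrist');cv2.imwrite('pics/w3.png',im[:,:,::-1])
im=optics.read_camera('scene');cv2.imwrite('pics/s3.png',cv2.resize(im[60:260,100:400,::-1],None,fx=2.5,fy=2.5))
E
```

```text
t: 3.55
position: [0.5182, -0.2308, 0.2447]
ee_rot: [0.772, -0.636, 0.001, -0.0]
ft_force: [0.8, -0.4, 2.4]
grip_width: 0.029
t: 4.47
position: [0.5177, -0.2308, 0.2842]
ee_rot: [0.772, -0.636, -0.0, 0.0]
ft_force: [0.1, -0.4, -3.2]
grip_width: 0.0296
t 4.4667 shift cm [0.1  0.03 4.02] rot [0.    0.    0.002] pos [ 0.5177 -0.2308  0.2842] yaw -1.379 ft [ 0.1 -0.4 -3.2] w 0.0296
```

View pics/w3.png

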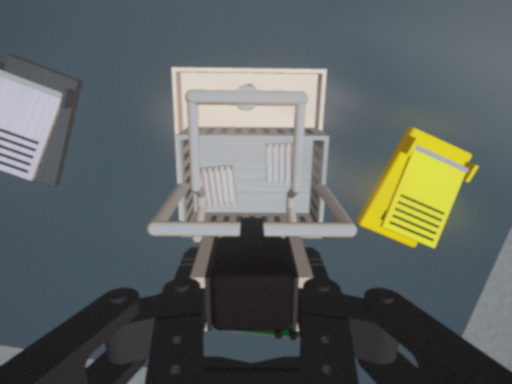

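View pics/s3.png

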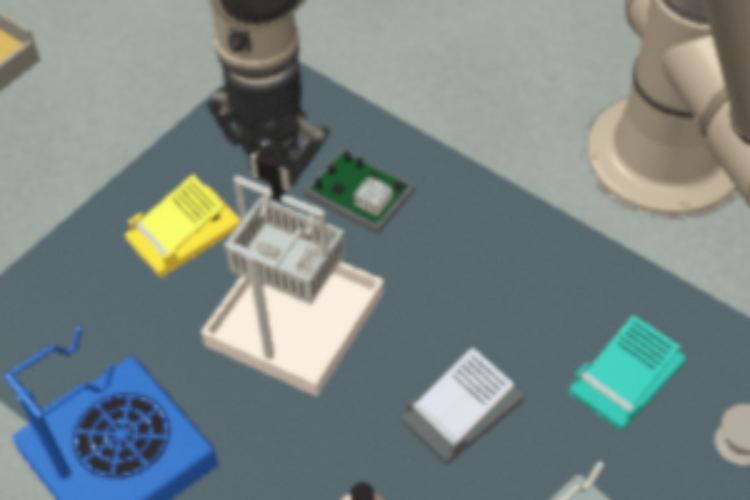

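```bash
python3 -m jog '[[[0,0.2,0],[0,0,0]],[[0,0.7,0],[0,0,0]],[[0,1.5,0],[0,0,0]],[[0,2.5,0],[0,0,0]],[[0,3.5,0],[0,0,0]],[[0,4.5,0],[0,0,0]],[[0,5.5,0],[0,0,0]],[[0,6.3,0],[0,0,0]],[[0,6.8,0],[0,0,0]],[[0,7,-0.3],[0,0,0]],[[0,7,-1],[0,0,0]],[[0,7,-2],[0,0,0]],[[0,7,-3.2],[0,0,0]],[[0,7,-4.4],[0,0,0]],[[0,7,-5.6],[0,0,0]],[[0,7,-6.5],[0,0,0]],[[0,7,-7],[0,0,0]],[[0,7,-7],[0,0,0]]]'
python3 - <<'E'
from lib import *
p=[.5944,.2514,-.1515]
q=tf(p,[(-.07,0,.255)])[0];print(q)
plan([*q[:2],.354],-np.pi/2-.1515)
im=optics.read_camera('wrist');cv2.imwrite('pics/w4.png',im[:,:,::-1])
im=optics.read_camera('top');cv2.imwrite('pics/t4.png',im[:,:,::-1])
E
```

```text
t: 6.07
position: [0.4496, -0.2443, 0.3556]
ee_rot: [0.772, -0.636, 0.001, -0.0]
ft_force: [-0.0, -0.9, -2.4]
grip_width: 0.0293
[0.52520179 0.26196448 0.255     ]
t 6.0667 shift cm [-48.26 -17.08   0.1 ] rot [-0.002 -0.002  0.344] pos [ 0.4496 -0.2443  0.3556] yaw -1.379 ft [-0.  -0.9 -2.4] w 0.0293
```

View pics/w4.png

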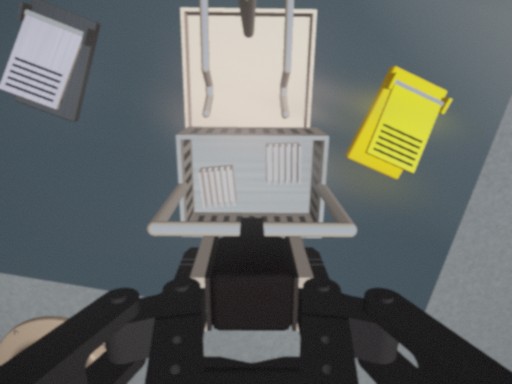

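View pics/t4.png

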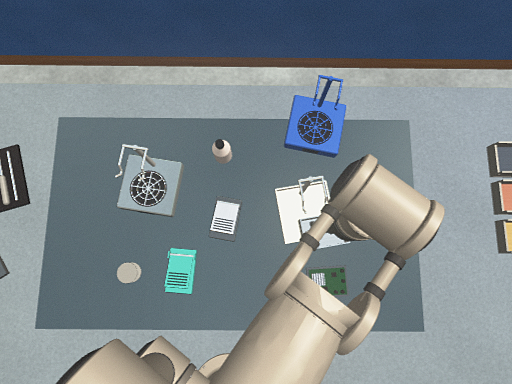

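```bash
python3 -m jog '[[[-0.2,-0.1,0],[0,0,0]],[[-0.6,-0.2,0],[0,0,0.01]],[[-1.2,-0.4,0],[0,0,0.01]],[[-2.1,-0.7,0],[0,0,0.02]],[[-3.3,-1.1,0],[0,0,0.03]],[[-4.7,-1.6,0],[0,0,0.04]],[[-6.3,-2.1,0],[0,0,0.05]],[[-8,-2.7,0],[0,0,0.06]],[[-9.8,-3.3,0],[0,0,0.07]],[[-11.6,-3.9,0],[0,0,0.08]],[[-13.4,-4.5,0],[0,0,0.09]],[[-15.2,-5.1,0],[0,0,0.105]],[[-17,-5.7,0],[0,0,0.12]],[[-18.8,-6.3,0],[0,0,0.135]],[[-20.6,-6.9,0],[0,0,0.15]],[[-22.4,-7.5,0],[0,0,0.165]],[[-24,-8,0],[0,0,0.18]],[[-25.3,-8.4,0],[0,0,0.19]],[[-26.2,-8.7,0],[0,0,0.195]],[[-26.6,-8.8,0],[0,0,0.2]]]'
python3 - <<'E'
from lib import *
p=[.5944,.2514,-.1515]
q=tf(p,[(-.08,0,.255)])[0];print(q)
plan([*q[:2],.354],-np.pi/2-.1515)
E
```

```text
t: 7.83
position: [0.4846, 0.0352, 0.3541]
ee_rot: [-0.705, 0.71, 0.0, 0.0]
ft_force: [-0.1, 0.2, -3.0]
grip_width: 0.0292
[0.51531634 0.26347369 0.255     ]
t 7.8333 shift cm [-2.284e+01 -2.910e+00  2.000e-02] rot [0.    0.    0.145] pos [0.4846 0.0352 0.3541] yaw -1.578 ft [-0.1  0.2 -3. ] w 0.0292
```

```bash
python3 -m jog '[[[-0.2,0,0],[0,0,0]],[[-0.6,-0.1,0],[0,0,0.005]],[[-1.3,-0.2,0],[0,0,0.01]],[[-2.3,-0.3,0],[0,0,0.02]],[[-3.6,-0.5,0],[0,0,0.03]],[[-5.1,-0.7,0],[0,0,0.04]],[[-6.8,-0.9,0],[0,0,0.05]],[[-8.6,-1.1,0],[0,0,0.06]],[[-10.4,-1.3,0],[0,0,0.07]],[[-12.2,-1.5,0],[0,0,0.08]],[[-14,-1.8,0],[0,0,0.09]],[[-15.8,-2,0],[0,0,0.1]],[[-17.6,-2.2,0],[0,0,0.11]],[[-19.2,-2.4,0],[0,0,0.12]],[[-20.6,-2.6,0],[0,0,0.13]],[[-21.7,-2.8,0],[0,0,0.135]],[[-22.4,-2.9,0],[0,0,0.14]],[[-22.8,-2.9,0],[0,0,0.145]],[[-22.8,-2.9,0],[0,0,0.145]],[[-22.8,-2.9,0],[0,0,0.145]]]'
python3 - <<'E'
from lib import *
import pickle
p=[.5944,.2514,-.1515]
q=tf(p,[(-.08,0,.255)])[0]
plan([*q[:2],.354],-np.pi/2-.1515)
st=ctrl.sense();im=optics.read_camera('wrist');cv2.imwrite('pics/w5.png',im[:,:,::-1]);pickle.dump(st,open('w5.pkl','wb'))
im=im[:260,100:450,::-1].copy();cv2.imwrite('pics/w5c.png',cv2.resize(im,None,fx=2.2,fy=2.2,interpolation=cv2.INTER_CUBIC))
C=cam('wrist',st)
print(proj(C,tf(p,[(.068,0,.222),(-.016,.03,.225),(-.016,-.03,.225),(.068,.03,.217),(.068,-.03,.217),(0,.03,.201),(0,-.03,.201)])).round(1))
E
```

```text
t: 9.5
position: [0.5157, 0.2611, 0.3542]
ee_rot: [-0.651, 0.759, -0.0, -0.0]
ft_force: [1.3, -0.8, -3.3]
grip_width: 0.0294
t 9.5 shift cm [-0.23  0.07  0.02] rot [ 0.    -0.001 -0.002] pos [0.5157 0.2611 0.3542] yaw -1.724 ft [ 1.3 -0.8 -3.3] w 0.0294
[[248.7 -34.7]
 [206.9  99.8]
 [291.6  99.6]
 [203.3 -32.1]
 [294.3 -32.4]
 [209.9  76.6]
 [288.7  76.4]]
```

View pics/w5c.png

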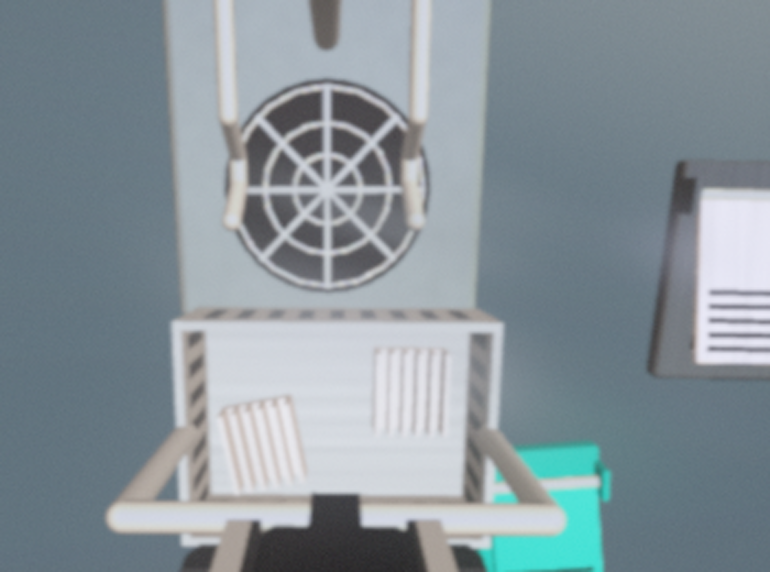

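```bash
python3 - <<'E'
from lib import *
import pickle
def loc(p,w):
    d=w[:2]-p[:2];c,s=np.cos(p[2]),np.sin(p[2]);return (np.array([c*d[0]+s*d[1],-s*d[0]+c*d[1]])*1000).round(1)
st=pickle.load(open('w1.pkl','rb'));C=cam('wrist',st);p=np.array([.5152,-.2318,.1946])
for uv in((212,187.6),(280.75,187.6)):print('rinse tip',loc(p,ray_z(C,uv,.195+.018)))
print('grasp tcp',loc(p,np.array([.5182,-.2308])))
st=pickle.load(open('w5.pkl','rb'));C=cam('wrist',st);p=np.array([.5944,.2514,-.1515])
for uv in((205.5,99.5),(288.6,99.5)):print('dryer tip',loc(p,ray_z(C,uv,.205+.018)))
# prong lines straight part for yaw: px
for uv in((203.6,20),(204,52),(291.8,20),(290.5,52)):print('prong',loc(p,ray_z(C,uv,.217)))
im=cv2.imread('pics/w5.png');cv2.imwrite('pics/w5d.png',cv2.resize(im[40:120,180:315],None,fx=5.5,fy=5.5,interpolation=cv2.INTER_CUBIC))
E
```

```text
rinse tip [-14.2  34.8]
rinse tip [-14.2 -25.5]
grasp tcp [3.1 0.4]
dryer tip [-15.9  31.3]
dryer tip [-16.  -28.1]
prong [36.7 31.1]
prong [16.2 31.7]
prong [ 36.6 -29.4]
prong [ 16.1 -29.1]
```

View pics/w5d.png

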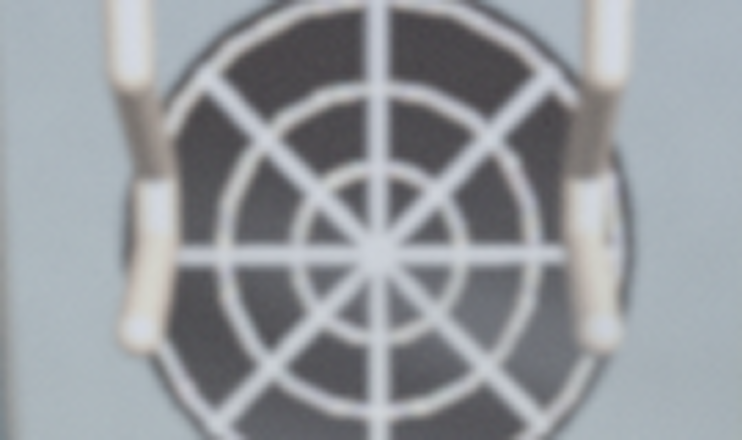

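```bash
python3 - <<'E'
from lib import *
p=[.5944,.2514,-.1515]
q=tf(p,[(.001,.0024,.295)])[0]
plan(q,-np.pi/2-.1515)
E
```

```text
t 9.55 shift cm [-0.51 -8.02  5.93] rot [-0.    -0.001 -0.002] pos [0.5157 0.2609 0.3543] yaw -1.724 ft [ 0.6 -0.1 -2.6] w 0.0292
```

```bash
python3 -m jog '[[[0,0,0.2],[0,0,0]],[[-0.1,0,0.8],[0,0,0]],[[-0.2,0,1.7],[0,0,0]],[[-0.3,0,2.7],[0,0,0]],[[-0.4,0,3.8],[0,0,0]],[[-0.5,0,4.8],[0,0,0]],[[-0.5,0,5.5],[0,0,0]],[[-0.5,0,5.9],[0,0,0]],[[-0.5,-0.2,5.9],[0,0,0]],[[-0.5,-0.7,5.9],[0,0,0]],[[-0.5,-1.5,5.9],[0,0,0]],[[-0.5,-2.5,5.9],[0,0,0]],[[-0.5,-3.5,5.9],[0,0,0]],[[-0.5,-4.5,5.9],[0,0,0]],[[-0.5,-5.5,5.9],[0,0,0]],[[-0.5,-6.5,5.9],[0,0,0]],[[-0.5,-7.3,5.9],[0,0,0]],[[-0.5,-7.8,5.9],[0,0,0]],[[-0.5,-8,5.9],[0,0,0]],[[-0.5,-8,5.9],[0,0,0]]]'
python3 - <<'E'
from lib import *
p=[.5944,.2514,-.1515]
q=tf(p,[(.001,.0024,.2547)])[0]
plan(q,-np.pi/2-.1515)
im=optics.read_camera('wrist');cv2.imwrite('pics/w6.png',cv2.resize(im[:280,100:450,::-1],None,fx=2,fy=2,interpolation=cv2.INTER_CUBIC))
im=optics.read_camera('scene');cv2.imwrite('pics/s6.png',cv2.resize(im[180:340,240:420,::-1],None,fx=3.5,fy=3.5,interpolation=cv2.INTER_CUBIC))
E
```

```text
t: 11.22
position: [0.5959, 0.254, 0.2951]
ee_rot: [-0.651, 0.759, -0.0, -0.0]
ft_force: [-0.2, 0.2, -2.9]
grip_width: 0.0294
t 11.2167 shift cm [0.04 0.01 4.04] rot [ 0.    -0.    -0.002] pos [0.5959 0.254  0.2951] yaw -1.724 ft [-0.2  0.2 -2.9] w 0.0294
```

View pics/w6.png

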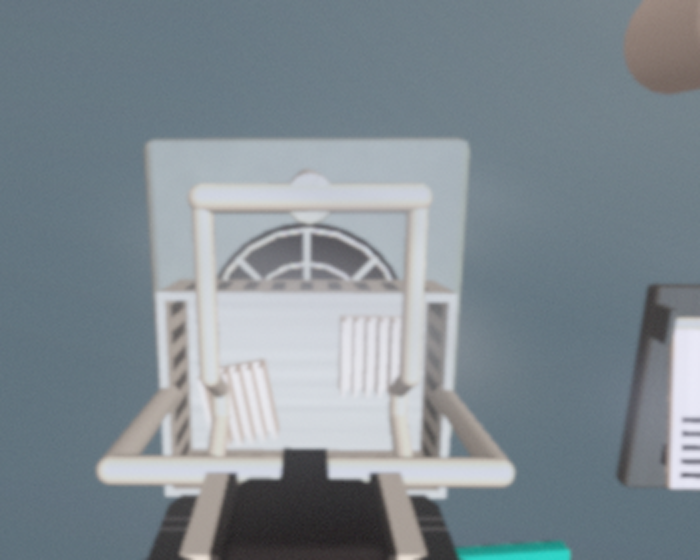

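View pics/s6.png

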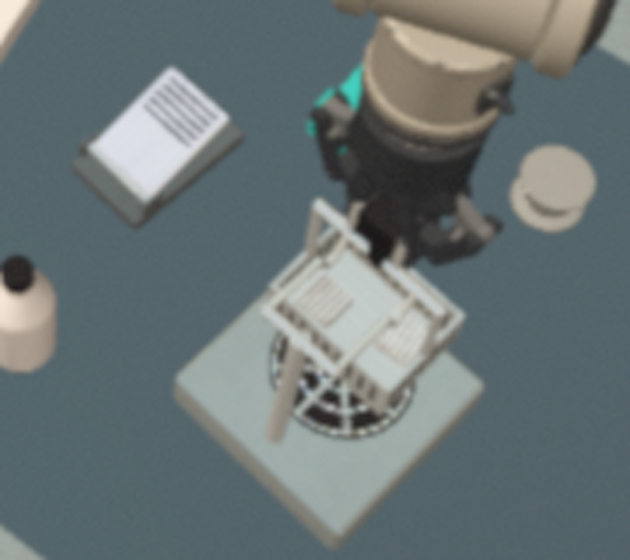

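```bash
python3 -m jog '[[[0,0,0.2],[0,0,0]],[[0,0,0.6],[0,0,0]],[[0,0,1.1],[0,0,0]],[[0,0,1.6],[0,0,0]],[[0,0,2.1],[0,0,0]],[[0,0,2.5],[0,0,0]],[[0,0,2.9],[0,0,0]],[[0,0,3.2],[0,0,0]],[[0,0,3.5],[0,0,0]],[[0,0,3.7],[0,0,0]],[[0,0,3.8],[0,0,0]],[[0,0,3.9],[0,0,0]],[[0,0,3.95],[0,0,0]],[[0,0,3.95],[0,0,0]]]'
python3 - <<'E'
from lib import *
p=[.5944,.2514,-.1515]
q=tf(p,[(.001,.0024,.2547)])[0]
plan(q,-np.pi/2-.1515)
im=optics.read_camera('wrist');cv2.imwrite('pics/w7.png',cv2.resize(im[:280,100:450,::-1],None,fx=2,fy=2,interpolation=cv2.INTER_CUBIC))
E
```

```text
t: 12.48
position: [0.5967, 0.2541, 0.2571]
ee_rot: [-0.651, 0.759, -0.001, 0.002]
ft_force: [5.1, -1.6, 3.4]
grip_width: 0.0295
t 12.4833 shift cm [0.06 0.08 0.24] rot [-0.004  0.001 -0.002] pos [0.5967 0.2541 0.2571] yaw -1.724 ft [ 5.1 -1.6  3.4] w 0.0295
```

View pics/w7.png

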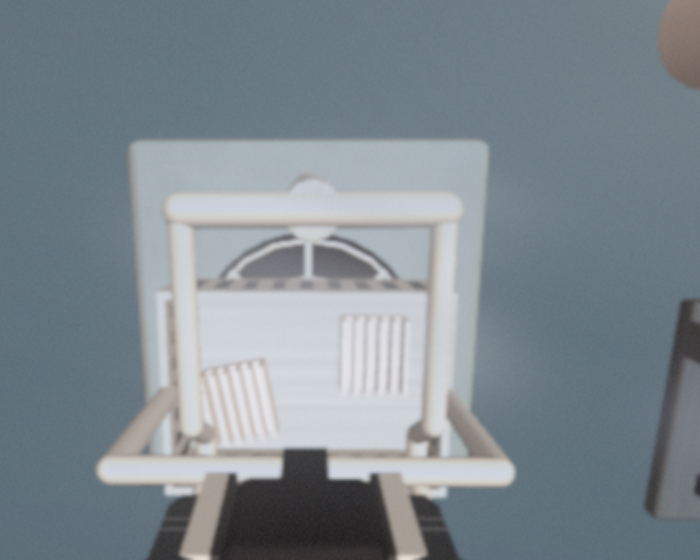

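```bash
python3 -m jog '[[[0,-0.1,0],[0,0,0]],[[0,-0.2,0],[0,0,0]],[[0,-0.2,0],[0,0,0]],[[0,-0.2,0.05],[0,0,0]],[[0,-0.2,0.05],[0,0,0]]]'
python3 - <<'E'
from lib import *
p=[.5944,.2514,-.1515]
q=tf(p,[(.001,.0024,.2547)])[0]
plan(q,-np.pi/2-.1515)
im=optics.read_camera('wrist');cv2.imwrite('pics/w8.png',cv2.resize(im[:280,100:450,::-1],None,fx=2,fy=2,interpolation=cv2.INTER_CUBIC))
im=optics.read_camera('scene');cv2.imwrite('pics/s8.png',cv2.resize(im[180:340,240:420,::-1],None,fx=3.5,fy=3.5,interpolation=cv2.INTER_CUBIC))
E
```

```text
t: 12.95
position: [0.5977, 0.2539, 0.2553]
ee_rot: [-0.651, 0.759, -0.0, 0.0]
ft_force: [4.3, -0.3, 1.7]
grip_width: 0.0298
t 12.95 shift cm [0.06 0.19 0.06] rot [-0.001  0.    -0.002] pos [0.5977 0.2539 0.2553] yaw -1.724 ft [ 4.3 -0.3  1.7] w 0.0298
```

View pics/w8.png

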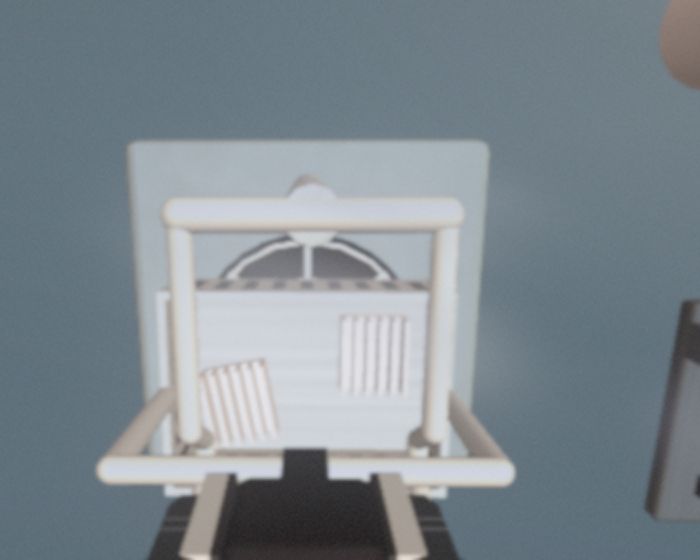

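View pics/s8.png

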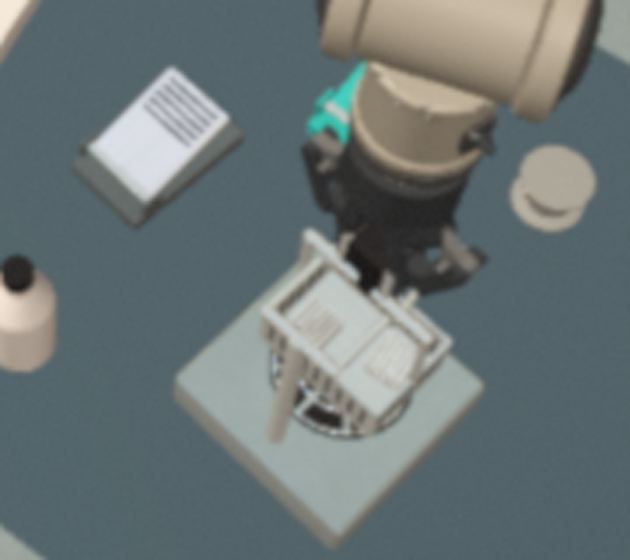

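```bash
python3 -m jog '[[[0,-0.1,0],[0,0,0]],[[0,-0.15,0],[0,0,0]],[[0,-0.15,0.05],[0,0,0]],[[0,-0.15,0.05],[0,0,0]],[[0,-0.15,0.05],[0,0,0]]]'
python3 - <<'E'
from lib import *
p=[.5944,.2514,-.1515]
q=tf(p,[(.001,.0024,.2547)])[0]
plan(q,-np.pi/2-.1515)
E
```

```text
t: 13.47
position: [0.5984, 0.2538, 0.2547]
ee_rot: [-0.651, 0.759, 0.0, -0.001]
ft_force: [-0.4, -0.4, 2.8]
grip_width: 0.0291
t 13.4667 shift cm [ 0.06  0.26 -0.  ] rot [ 0.001 -0.    -0.001] pos [0.5984 0.2538 0.2547] yaw -1.724 ft [-0.4 -0.4  2.8] w 0.0291
```

```bash
python3 -m jog '[[[0,0,0],[0,0,0]],[[0,0,0],[0,0,0]],[[0,0,0],[0,0,0]],[[0,0,0],[0,0,0]],[[0,0,0],[0,0,0]],[[0,0,0],[0,0,0]],[[0,0,0],[0,0,0]],[[0,0,0],[0,0,0]],[[0,0,0],[0,0,0]],[[0,0,0],[0,0,0]]]' 0.9
python3 - <<'E'
from lib import *
p=[.5944,.2514,-.1515]
q=tf(p,[(.001,.0024,.2547)])[0]
plan(q,-np.pi/2-.1515)
im=optics.read_camera('wrist');cv2.imwrite('pics/w9.png',cv2.resize(im[:,100:450,::-1],None,fx=1.5,fy=1.5,interpolation=cv2.INTER_CUBIC))
im=optics.read_camera('scene');cv2.imwrite('pics/s9.png',cv2.resize(im[180:340,240:420,::-1],None,fx=3.5,fy=3.5,interpolation=cv2.INTER_CUBIC))
E
```

```text
t: 14.3
position: [0.5989, 0.2537, 0.2548]
ee_rot: [-0.651, 0.759, -0.0, -0.0]
ft_force: [-0.4, 0.1, -0.0]
grip_width: 0.081
t 14.3 shift cm [0.05 0.31 0.01] rot [-0.    -0.    -0.002] pos [0.5989 0.2537 0.2548] yaw -1.724 ft [-0.4  0.1 -0. ] w 0.081
```

View pics/w9.png

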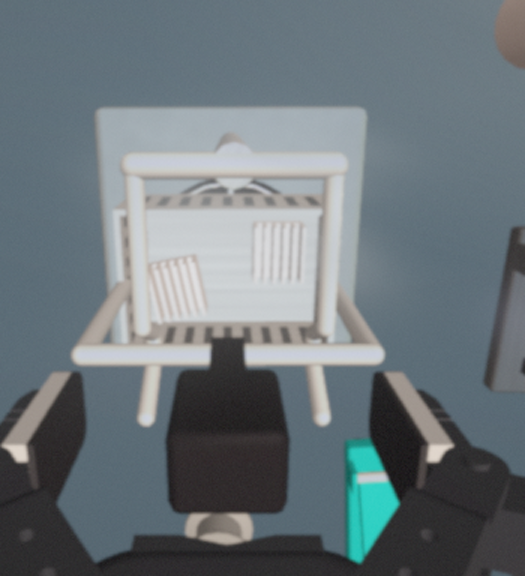

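View pics/s9.png

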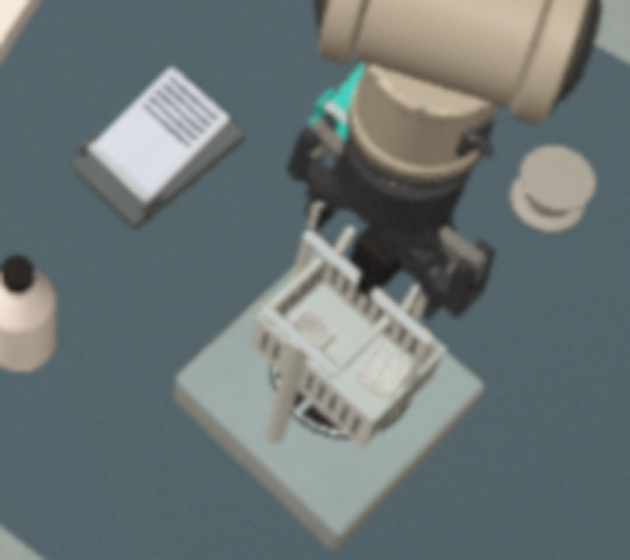

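```bash
python3 -m jog '[[[0,0,-0.2],[0,0,0]],[[0,0,-0.6],[0,0,0]],[[0,0,-1.2],[0,0,0]],[[0,0,-2],[0,0,0]],[[0,0,-3],[0,0,0]],[[0,0,-4.5],[0,0,0]],[[0,0,-6],[0,0,0]],[[0,0,-7.5],[0,0,0]],[[0,0,-9],[0,0,0]],[[0,0,-10],[0,0,0]],[[0,0,-10],[0,0,0]]]' 1
python3 - <<'E'
from lib import *
plan([.4745,.0229,.20],-np.pi/2-.17)
im=optics.read_camera('wrist');cv2.imwrite('pics/w10.png',cv2.resize(im[:,:,::-1],None,fx=1.5,fy=1.5,interpolation=cv2.INTER_CUBIC))
E
```

```text
t: 15.32
position: [0.5996, 0.2539, 0.3587]
ee_rot: [-0.651, 0.759, -0.001, 0.003]
ft_force: [1.2, -0.4, -0.3]
grip_width: 0.0854
t 15.3167 shift cm [24.78  8.92 15.76] rot [-0.006  0.003  0.017] pos [0.5996 0.2539 0.3587] yaw -1.724 ft [ 1.2 -0.4 -0.3] w 0.0854
```

View pics/w10.png

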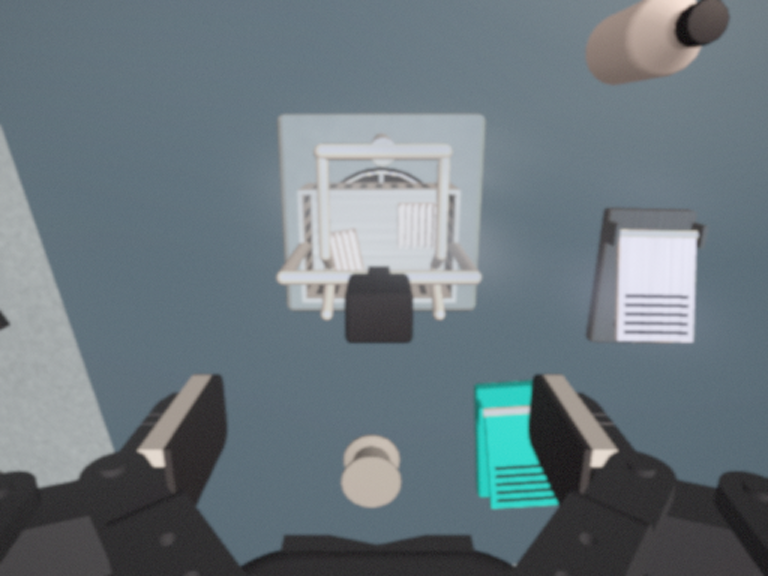

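```bash
python3 -m jog '[[[0.5,0.1,0],[0,0,0]],[[1.5,0.4,0],[0,0,0]],[[3.5,1,0],[0,0,0]],[[6,2,0],[0,0,0]],[[8.5,3,0],[0,0,0]],[[11,4,0],[0,0,0]],[[13.5,5,1],[0,0,0.01]],[[16,6,2.5],[0,0,0.01]],[[18.5,7,4.5],[0,0,0.01]],[[20.5,7.7,6.5],[0,0,0.01]],[[22,8.2,8.5],[0,0,0.017]],[[23.3,8.6,10.5],[0,0,0.017]],[[24.2,8.8,12],[0,0,0.017]],[[24.7,8.9,13],[0,0,0.017]],[[24.8,8.9,13.5],[0,0,0.017]],[[24.8,8.9,13.5],[0,0,0.017]],[[24.8,8.9,13.5],[0,0,0.017]]]' -1
python3 - <<'E'
from lib import *
import pickle
p=[.4745,.0229,-.1717]
plan([.4745,.0229,.11],-np.pi/2-.17)
st=ctrl.sense();im=optics.read_camera('wrist')
C=cam('wrist',st);c,s=np.cos(.28),np.sin(.28)
q=proj(C,tf(p,[(i*c,j*.034,.05-i*s) for i in(.075,-.02) for j in(1,-1)]+[(0,0,.05)]));print(q.round(1))
im=im[:,:,::-1].copy()
for u,v in q:cv2.circle(im,(int(round(u)),int(round(v))),2,(0,0,255),-1)
cv2.imwrite('pics/w11.png',cv2.resize(im,None,fx=1.5,fy=1.5,interpolation=cv2.INTER_CUBIC))
im=optics.read_camera('top');cv2.imwrite('pics/t11.png',im[:,:,::-1])
E
```

```text
t: 16.78
position: [0.4731, 0.0223, 0.2198]
ee_rot: [-0.644, 0.765, 0.0, -0.0]
ft_force: [-0.4, 0.3, 0.5]
grip_width: -0.0001
t 16.7833 shift cm [-0.08 -0.13 10.98] rot [ 0.  0. -0.] pos [0.4731 0.0223 0.2198] yaw -1.741 ft [-0.4  0.3  0.5] w -0.0001
[[212.6  84.2]
 [290.8  84.3]
 [212.7 193.5]
 [290.5 193.5]
 [251.6 170.6]]
```

View pics/w11.png

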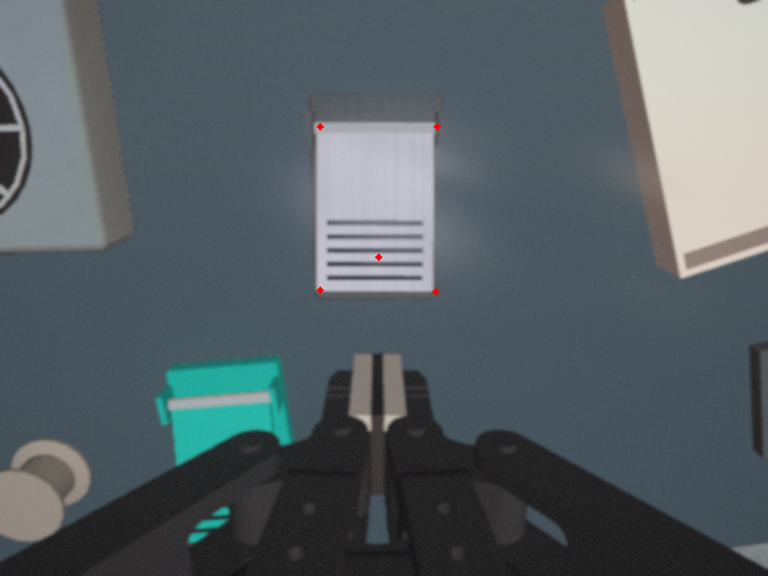

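View pics/t11.png

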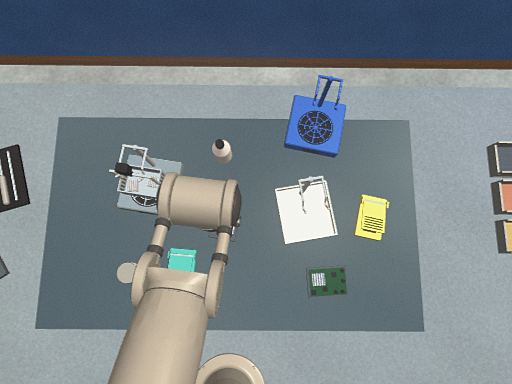

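```bash
python3 -m jog '[[[0,-0.1,0.5],[0,0,0]],[[-0.1,-0.1,2],[0,0,0]],[[-0.1,-0.1,4],[0,0,0]],[[-0.1,-0.1,6.5],[0,0,0]],[[-0.1,-0.1,9],[0,0,0]],[[-0.1,-0.1,11],[0,0,0]],[[-0.1,-0.1,12.5],[0,0,0]],[[-0.1,-0.1,13.7],[0,0,0]],[[-0.1,-0.1,14.4],[0,0,0]],[[-0.1,-0.1,14.7],[0,0,0]],[[-0.1,-0.1,14.7],[0,0,0]]]' -1
python3 -m jog '[[[0,0,0.3],[0,0,0]],[[0,0,0.7],[0,0,0]],[[0,0,1.1],[0,0,0]],[[0,0,1.5],[0,0,0]],[[0,0,1.9],[0,0,0]],[[0,0,2.3],[0,0,0]],[[0,0,2.6],[0,0,0]],[[0,0,2.7],[0,0,0]],[[0,0,2.7],[0,0,0]]]'
python3 - <<'E'
from lib import *
plan([.4745,.0229,.048],-np.pi/2-.17)
E
```

```text
t: 17.8
position: [0.4743, 0.0231, 0.0725]
ee_rot: [-0.645, 0.765, 0.0, -0.0]
ft_force: [0.5, -0.3, 0.0]
grip_width: 0.0003
t: 18.55
position: [0.4732, 0.0233, 0.0473]
ee_rot: [-0.645, 0.765, 0.001, -0.001]
ft_force: [-9.9, 1.6, 27.4]
grip_width: 0.0
t 18.55 shift cm [ 0.01 -0.14 -0.07] rot [ 0.002 -0.     0.   ] pos [0.4732 0.0233 0.0473] yaw -1.741 ft [-9.9  1.6 27.4] w 0.0
```

```bash
python3 -m jog '[[[0,0,0],[0,0,0]],[[0,0,0],[0,0,0]],[[0,0,0],[0,0,0]],[[0,0,0],[0,0,0]],[[0,0,0],[0,0,0]],[[0,0,0],[0,0,0]],[[0,0,0],[0,0,0]],[[0,0,0],[0,0,0]],[[0,0,0],[0,0,0]],[[0,0,0],[0,0,0]],[[0,0,0],[0,0,0]],[[0,0,0],[0,0,0]]]'
python3 - <<'E'
from lib import *
im=optics.read_camera('scene');cv2.imwrite('pics/s12.png',cv2.resize(im[160:340,220:420,::-1],None,fx=3.2,fy=3.2,interpolation=cv2.INTER_CUBIC))
im=optics.read_camera('wrist');cv2.imwrite('pics/w12.png',im[:,:,::-1])
E
python3 -m jog '[[[0,0,-0.3],[0,0,0]],[[0,0,-0.7],[0,0,0]],[[0,0,-1.1],[0,0,0]],[[0,0,-1.5],[0,0,0]],[[0,0,-1.9],[0,0,0]],[[0,0,-2.4],[0,0,0]],[[0,0,-3.2],[0,0,0]],[[0,0,-4.5],[0,0,0]],[[0,0,-6],[0,0,0]],[[0,0,-8],[0,0,0]],[[0,0,-10],[0,0,0]],[[0,0,-12],[0,0,0]],[[0,0,-14],[0,0,0]],[[0,0,-15.5],[0,0,0]],[[0,0,-16.5],[0,0,0]],[[0,0,-17],[0,0,0]],[[0,0,-17],[0,0,0]]]'
python3 - <<'E'
from lib import *
plan([.4745,.0229,.048],-np.pi/2-.17)
im=optics.read_camera('scene');cv2.imwrite('pics/s13.png',cv2.resize(im[160:340,220:420,::-1],None,fx=3.2,fy=3.2,interpolation=cv2.INTER_CUBIC))
im=optics.read_camera('wrist');cv2.imwrite('pics/w13.png',im[:,:,::-1])
E
```

```text
t: 19.55
position: [0.4732, 0.0233, 0.0473]
ee_rot: [-0.645, 0.765, 0.0, -0.0]
ft_force: [-10.7, 2.2, 25.7]
grip_width: 0.0002
t: 21.07
position: [0.4744, 0.023, 0.2167]
ee_rot: [-0.644, 0.765, -0.001, 0.0]
ft_force: [0.3, -0.5, -0.2]
grip_width: 0.0004
t 21.0667 shift cm [0.000e+00 1.000e-02 1.687e+01] rot [-0.001 -0.    -0.   ] pos [0.4744 0.023  0.2167] yaw -1.741 ft [ 0.3 -0.5 -0.2] w 0.0004
```

View pics/w12.png

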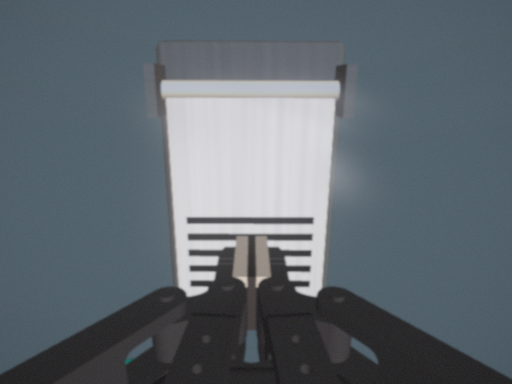

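View pics/s13.png

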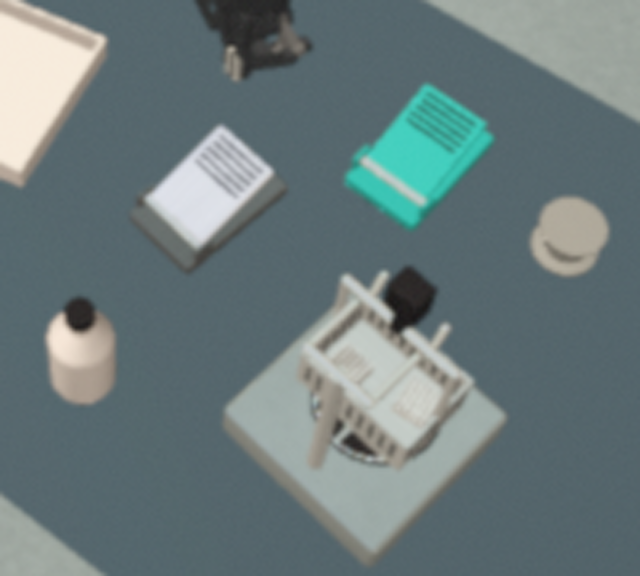

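View pics/w13.png

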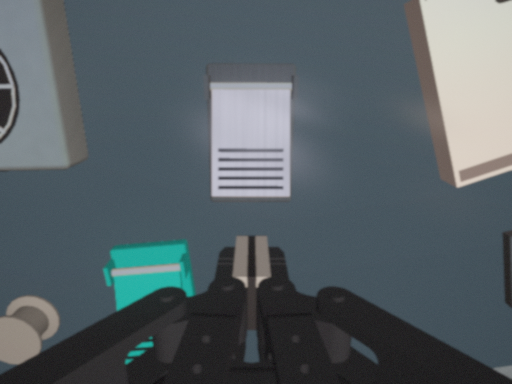

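View pics/s12.png

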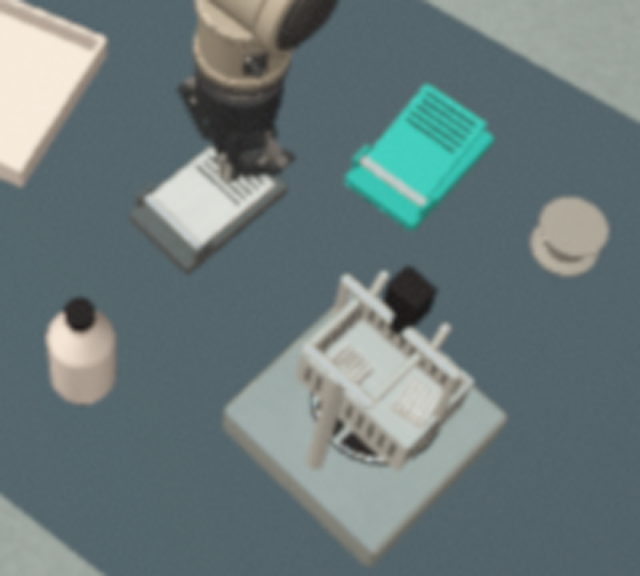

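```bash
python3 -c "
from workcell import ctrl
print(ctrl.sense()['joint_vel'].round(3)); print(ctrl.finish_job())"
```

```text
[-0.001  0.012  0.008 -0.    -0.003  0.002]
the job is handed in; nothing more can be done
None
```

I moved the basket from the drip tray's hook to the grey dryer's hook, let go, then pressed the treadle and let it come back up. I handed the job in at about 21 s; it reported no verdict.

- **Lift and carry:** I raised the basket 40 mm, drew it back 70 mm and carried it with the underside about 0.18 m above the bench. It was never set down.
- **Hanging:** On the way down the bar touched the hook's tip-side slope (about 5 N sideways, 3 N up). That disagreed with my camera estimate of where the hook was by about 2 mm. I nudged the basket 3.5 mm towards the post, and it seated at the expected height with no sideways force before I let go.
- **Basket check:** After release, the bar and prong tips lined up within about 1 mm of how they looked at the first hook. The basket was level with both heatsinks inside.
- **Treadle:** I pressed only the one with the dark base; the yellow and turquoise ones were left alone. I held it at its stop for just over a second at about 26 N, more than the 8 N needed. The last pictures show it back up.
- **At hand-in:** The arm was clear and touching nothing. In the last pictures the bottle and reel were where they started. The board was last seen in place in the top view just before the press. I checked these by eye only.

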